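# Set the gap dial of a slide mounting press and lock it

### The arm

A 6-joint arm with a two-finger parallel gripper is mounted at the origin on a cart in front of the work surface, level with it; the furniture and walls round the work are solid. World frame = base frame: x ahead of the robot, y to its left, z up, the work surface at z = 0. Lengths are in mm, angles in degrees, forces in N, time in s.
With the tool pointing down it reaches from about 300 to 775 mm from the base axis. Payload 14.6 kg.
Tool frame: the origin (TCP) lies midway between the tips of the shut fingers; the grasp point (between the pads) lies 19 mm behind it (arm.pinch_z is the distance from the TCP to the grasp point, in mm); z points along the fingers, y is the line along which they close (so a half turn about z gives the same grasp; the last joint's range is limited). The gripper opens to 94 mm and grips with 3 to 60 N. Pads are 16 mm wide; open, the fingers measure 119 mm over their backs; the gripper's body (75 mm by 177 mm) begins 78 mm behind the grasp point.
Start: joints at [-76.238, 17.183, 87.147, -0, 75.671, -3.816], TCP at [166.098, -524.31, 205.446] pointing down, gripper open.
Joint ranges: [-173.82, 173.82], [-45.26, 126.66], [13.44, 144.39], [-59.66, 239.66], [0, 175.72], [-146.38, 146.38]. Speed limits (degrees/s): [127.2, 127.2, 147.25, 180, 180, 180].

### API

Orientations are given as [roll, pitch, yaw] about the fixed x, y, z axes, in that order (R = Rz(yaw) Ry(pitch) Rx(roll)).
In Python, from workcell import arm gives the robot as it stands.
- The arm moves only by the tool jog_arm, never from a script. Its argument "commands" is one flat list of numbers, 7 for each row, row after row: the turn, a rotation vector about the tool's x, y, z in degrees, then the shift along the tool's x, y, z in cm, then the finger opening in cm, from 0 to 9.4. A call has 1 to 12 rows; each row is the pose to reach, as a shift and turn from the pose commanded when the call began, along the tool's axes at that moment; what a row does not reach only later rows make up. A row lasts 1/8 s, in which the tool goes at most 62.5 mm and 10.7 degrees, less where a joint would pass 70% of its speed; a pose out of reach is approached as far as the arm can. A call with a gripper value outside its range is refused whole. The fingers move at their own pace and stop on an object; "newtons" is the grip in N (left out, the last holds). Time passes only in rows, so rows that repeat a pose let the fingers close. It gives the time, the measured TCP pose, the force, the opening and the grip force at its end, in the units of the state.
- arm.state(): the state, without advancing time (a new reading comes with each control period).
- arm.snapshot(name): name is "scene" or "top"; returns the picture (400x640x3 uint8, blue, green, red); there is no depth.
- arm.camera_model(name): a dict with "fx", "fy", "cx", "cy" (pixels), "xyz" and "rotation" of the camera in the world. Camera axes: x right, y up, looking along -z (the intrinsics and any distortion apply to the point x, -y, -z); pixel columns grow to the right and rows downward; lengths in mm; the calibration is good to about 2 mm. A picture is of the moment at which its call begins. camera_model takes no time and is no camera call.
- arm.job_done(): hands the job in; it is judged then, once.
The state is a dict: "time_s": time; "q": joint angles; "qvel": joint speeds; "effort": joint torques, N m; "tcp_pos": TCP position; "tcp_rot": TCP orientation; "wrist_force": force on the tool from outside, world axes, zero at the start; "ft_torque": the same for the moment, N m; "width": opening from 0.0 (shut) to 1.0 (fully open); "grasp_force": force on a finger pad.
Only numpy, scipy, OpenCV 4.12 (cv2) and the standard library are available. Lean on these libraries where they do the work, as an engineer would, in place of code of your own. Each camera call takes 0.05 s, during which the arm holds its last target. There are 200 camera calls.

### The job

On the slide mounting press, turn the black pointer knob clockwise until its nose points at the long mark on the white dial plate, and do not run on past the mark, or the foot comes down on the cover glass. Then turn the knurled lock ring under the knob clockwise until it is firmly tight, at about half a newton metre and no more than hand-tight, with the pointer still on the mark. Leave the things lying round the press where they are.

Things in the scene. Friction and masses are not known exactly. Their poses are not given: they have to be found in the camera images.
- press: Slide mounting press, fixed; place and yaw vary. Grey base 124 x 172 mm, two columns at y = +-68 mm, aluminium crosshead 108 x 168 mm (top at z = 88 mm) with a white round dial plate, 103 mm across, top at z = 90 mm, with black ticks 15 degrees apart. Origin on the worktop, on the vertical axis common to foot, lock ring and knob; -x is the front, where the scale is.
- long_mark (a point): Middle of the one long scale mark (15 mm; the other ticks are 6.5 mm), flat on the white dial plate, 42.5 mm from the axis in the press's -x direction.
- knob_bar (a point): Centre of the black pointer knob's grip, on the axis, 128 mm above the worktop; its -x points along the nose, z up. The grip is an upright bar 15 mm thick (along y) with parallel faces, 26 mm high, from the nose tip (white line) 23 mm on the -x side to 20 mm on the +x side; a round 35 mm collar lies right under it. Turns against 0.07 N m until locked.
- dial_turn (a joint): Angle of the knob in rad: 0 = nose at the long mark, negative = short of it (foot too high), grows clockwise seen from above. It starts at -0.6 to -1.4, so one grasp can do it. The nose points along (-cos a, +sin a) in the press's frame for value a. At +0.36 the foot under the crosshead touches the cover glass.
- lock_ring: Knurled dark steel lock ring, 60 mm across, coaxial with the knob, below its bar; stays at its height, z up. Clockwise it first runs free (0.05 N m) for 0.4 to 1.5 rad, different every time and not visible; then it bites: the torque climbs to 0.3 N m in some 0.1 rad and on by about 0.7 N m per rad. Let go, it springs back 0.1 to 0.2 rad, but the clamp stays tight.
- pressure_ring: Keyed pressure ring hidden inside the lock ring, 39 mm across; origin on the axis at its underside, 7 mm above the dial plate. Once the lock ring bites, it is driven down on the knob's flange and brakes the knob: about 30 N at a ring torque of 0.4 N m, 60 N at 0.5, 120 N at 0.75.
- ring_mid (a point): Point on the axis at half height of the lock ring, 101.5 mm above the worktop. The ring is 15 mm high, its underside 4 mm above the white dial plate. Grip it across its outside, one finger on either side of the knob bar (which reaches 32 mm above the ring's top).
- glass_box: Small flat carton of cover glasses, 60 x 80 x 30 mm, lying behind the press; origin at the middle of its underside. To be left alone.
- lattice_rack: Yellow lattice tube rack, 75 x 85 x 33 mm, right of the press; origin at the middle of its underside. To be left alone.
- tube_red_lying: Red-capped sample tube lying left of the press, 87 mm long, 16 mm thick; origin below its middle. To be left alone.
- pipette: White pipette lying further left, 221 mm long, 25 mm high; origin below its middle. To be left alone.

How it is judged (in metres and radians):
On the way, in this order (a step that is already met when the one before it is completed fails the run):
1. the pointer knob stands on the long mark (value of joint dial_turn between -0.08 and 0.08 rad), for 0.2 s.
2. the lock ring is tight: the knob's flange is clamped with at least 30 N (about 0.4 N m on the ring) (all of step 1 and contact force between pressure_ring and anything else above 30 N), for 0.3 s.
At the end, for the whole second after the job is handed in: The pointer is within 0.08 rad (about 5 degrees) of the long mark; the lock ring is tight, so that the pressure ring clamps the knob with more than 30 N (a tightening torque of 0.4 N m or more gives that); carton, rack, tube and pipette lie within 30 mm of where they were (all of step 2 and distance of each of glass_box, lattice_rack, tube_red_lying, pipette from where it was at the start of the episode below 0.03 m); the robot touches nothing.
It fails at once if the dial was run more than 0.36 rad past the mark: the foot crushes the cover glass (value of joint dial_turn above 0.36 rad).
It fails at once if the lock ring was overtightened: more than 120 N of clamping force (about 0.75 N m on the ring) (contact force between pressure_ring and anything else above 120 N).
It fails at once if a bystander was pushed more than 30 mm (distance of any of glass_box, lattice_rack, tube_red_lying, pipette from where it was at the start of the episode above 0.03 m).
It also fails if it takes over 58 s, if anything falls off the work surface, if the arm or the gripper's body presses on something with over 40 N, if the wrist force passes 120 N, or if a joint passes its speed limit or range.

## Working session

There is one attempt and no reset: what is moved stays moved. The work goes in short steps, Python scripts to look and compute and a tool call to move; the robot and the scene stay as the last step left them, time stands still between calls to the robot, and variables do not carry over. Pictures are saved under pics/ and viewed, at most 10 in all, crops included, and the job is handed in when it is done.

Besides the shell and the picture viewer there is one more tool, called in YAML: its name, and indented under it one key for each argument. jog_arm: Moves the arm, as the interface text tells. Its arguments: {"type":"object","properties":{"commands":{"type":"array","items":{"type":"number"}},"newtons":{"type":"number"}},"required":["commands"]}

```bash
mkdir -p pics; ls; python3 - <<'E'
from workcell import arm
import cv2
for n in("scene","top"):
    cv2.imwrite(f"pics/{n}0.png",arm.snapshot(n)); print(arm.camera_model(n))
print(arm.state(),arm.pinch_z)
E
```

```text
pics
{'fx': 411.177597028908, 'fy': 411.177597028908, 'cx': 324.93880602375856, 'cy': 195.586127982172, 'xyz': array([-94.76407951, 836.25361905, 923.89439347]), 'rotation': array([  49.22171678,    1.12761876, -139.74784066])}
{'fx': 374.8846078576146, 'fy': 374.8846078576146, 'cx': 316.27219878320653, 'cy': 194.31679106888865, 'xyz': array([ 467.7157804 ,  118.60765503, 1088.46533883]), 'rotation': array([  4.08242471,  -0.10247725, -90.60208371])}
{'time_s': 0.1, 'q': array([-7.62379329e+01,  1.72117561e+01,  8.71746600e+01,  1.11143959e-03,
        7.56699738e+01, -3.81533932e+00]), 'qvel': array([ 0.00315304, -0.03104856, -0.10470507, -0.06447146,  0.07122246,
       -0.05025528]), 'effort': array([ 2.62324866e-03, -5.32645583e+01, -3.53284228e+01,  7.10226805e-02,
        2.34808191e-02, -6.68615644e-05]), 'tcp_pos': array([ 166.0517652 , -524.10534617,  204.96504501]), 'tcp_rot': array([-1.79943807e+02, -4.82643928e-03,  1.75771284e+01]), 'wrist_force': array([ 1.07708074,  0.93724216, -0.44290657]), 'ft_torque': array([-0.08386409,  0.04297149,  0.04406977]), 'grasp_force': 0.0, 'width': 1.000165323356106} 18.8
```

View pics/scene0.png

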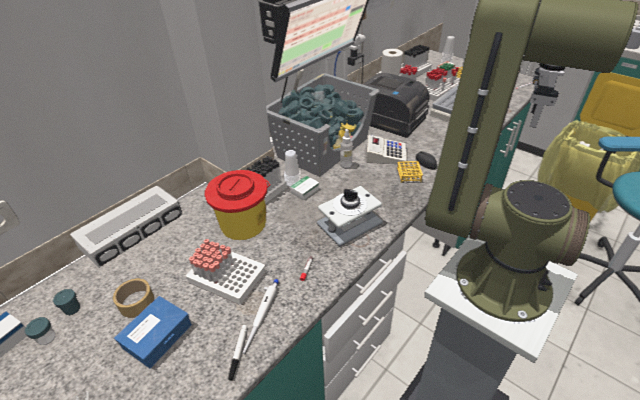

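View pics/top0.png

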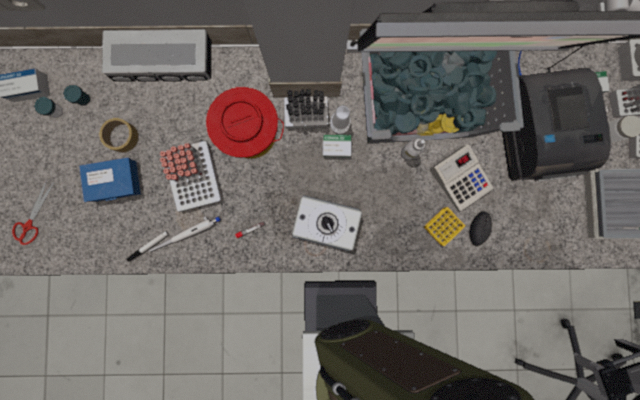

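The press is at about (327,223) in top and (350,205) in scene. I'll enlarge both next.

```bash
python3 - <<'E'
import cv2,numpy as np
a=cv2.imread("pics/top0.png")[190:260,285:370]; b=cv2.imread("pics/scene0.png")[175:245,308:393]
f=lambda i:cv2.resize(i,None,fx=9,fy=9,interpolation=cv2.INTER_CUBIC)[:,:765]
cv2.imwrite("pics/c1.png",cv2.resize(a,None,fx=8,fy=8,interpolation=cv2.INTER_CUBIC))
cv2.imwrite("pics/c2.png",cv2.resize(b,None,fx=8,fy=8,interpolation=cv2.INTER_CUBIC))
E
```

```text
(no output)
```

View pics/c1.png

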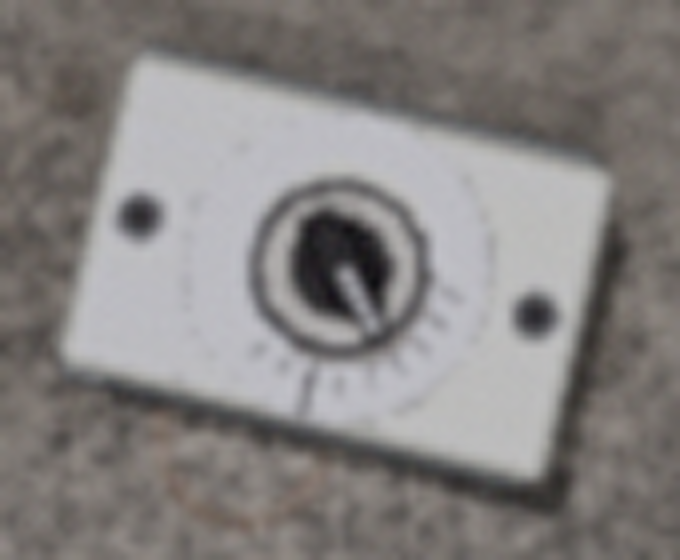

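View pics/c2.png

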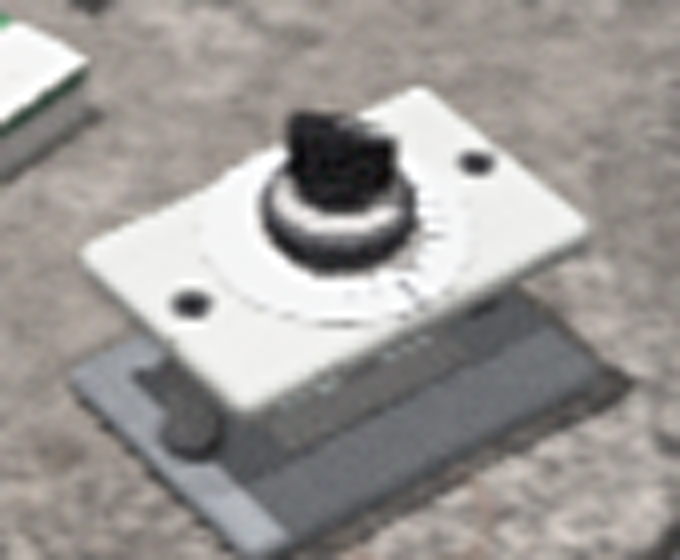

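Top crop: screws (140,218) and (535,316), crosshead corners (142,55), (610,172), (542,480), (65,362), long mark (311,372) to (304,412), nose line (340,265) to (375,330). The nose sits 3 ticks or so short of the mark. Scene crop: screws (190,304) and (476,161), corners (82,255), (420,88), (588,228), (243,408), long mark about (411,294).

```bash
cat > h.py <<'E'
from workcell import arm
import numpy as np
from scipy.spatial.transform import Rotation as R
def ray(n,px):
    c=arm.camera_model(n); d=np.array([(px[0]-c["cx"])/c["fx"],-(px[1]-c["cy"])/c["fy"],-1])
    return np.array(c["xyz"]),R.from_euler("xyz",c["rotation"],degrees=True).apply(d)
def tri(a,b):
    A=[];B=[]
    for o,d in(a,b):
        d=d/np.linalg.norm(d);P=np.eye(3)-np.outer(d,d);A.append(P);B.append(P@o)
    x=np.linalg.lstsq(np.vstack(A),np.hstack(B),rcond=None)[0]
    return x
def atz(r,z): o,d=r; return o+d*(z-o[2])/d[2]
def proj(n,p):
    c=arm.camera_model(n); v=R.from_euler("xyz",c["rotation"],degrees=True).inv().apply(np.array(p)-c["xyz"])
    return np.array([c["cx"]-c["fx"]*v[0]/v[2],c["cy"]+c["fy"]*v[1]/v[2]])
E
python3 - <<'E'
from h import *
np.set_printoptions(precision=1,suppress=True)
T=lambda p:ray("top",(np.array(p)+.5)/8-.5+[285,190]); S=lambda p:ray("scene",(np.array(p)+.5)/8-.5+[308,175])
for n,a,b in[("sL",(140,218),(190,304)),("sR",(535,316),(476,161)),("c1",(142,55),(82,255)),("c2",(610,172),(420,88)),("c3",(542,480),(588,228)),("c4",(65,362),(243,408)),("mark",(308,392),(411,294))]:
    print(n,tri(T(a),S(b)),atz(T(a),88))
c=(atz(T((140,218)),88)+atz(T((535,316)),88))/2
cc=sum(atz(T(p),88) for p in[(142,55),(610,172),(542,480),(65,362)])/4
m=atz(T((308,392)),90); d=atz(T((535,316)),88)-atz(T((140,218)),88)
print(c,cc,"yaw screws",np.degrees(np.arctan2(d[1],d[0]))+90, "ring",atz(T((340,268)),109))
for z in(141,): print("nose",atz(T((340,265)),z),atz(T((375,330)),z))
v=m-c;print("mark ang",np.degrees(np.arctan2(v[1],v[0])),np.linalg.norm(v))
v=atz(T((375,330)),141)-atz(T((340,265)),141);print("nose ang",np.degrees(np.arctan2(v[1],v[0])))
v=atz(T((375,330)),141)-c;print("nose ang",np.degrees(np.arctan2(v[1],v[0])),np.linalg.norm(v))
E
```

```text
sL [479.3 154.5  88.4] [479.4 154.6  88. ]
sR [444.8  23.1  89.1] [445.5  23.6  88. ]
c1 [534.  153.5  81. ] [533.8 153.5  88. ]
c2 [492.1  -3.6  84.4] [493.1  -2.3  88. ]
c3 [391.4  21.9  83.6] [391.4  22.2  88. ]
c4 [432.3 180.4  83.7] [432.  179.8  88. ]
mark [420.3  98.6  87.6] [421.2  99.3  88. ]
[462.5  89.1  88. ] [462.6  88.3  88. ] yaw screws -14.503560696300923 ring [462.2  88.8 109. ]
nose [463.4  89.8 141. ] [442.9  79.  141. ]
mark ang 165.98758052134755 42.465385366913374
nose ang -152.32301023397773
nose ang -152.88305817110884 57.401865365804014
```

Press axis at about (462.5, 88.9) and yaw about -14.4°. The nose is at 207.5° and the mark at 165.6°, so about 42° clockwise. I'll move above the knob at yaw 27.5°.

jog_arm:
  commands: [0, 0, -1, 3.9, -4.1, 0, 7, 0, 0, -2, 7.8, -8.2, 0, 7, 0, 0, -3, 11.7, -12.4, 0, 7, 0, 0, -4, 15.6, -16.5, 0, 6, 0, 0, -5, 19.5, -20.6, 0, 6, 0, 0, -6, 23.4, -24.8, 0, 6, 0, 0, -7, 27.3, -28.9, 0, 6, 0, 0, -8, 31.2, -33, 0, 5, 0, 0, -9, 35.1, -37.1, 0, 5, 0, 0, -10, 39, -41.2, 0, 5, 0, 0, -10, 42.9, -45.4, 0, 5, 0, 0, -10, 46.8, -49.5, 0, 5]

```text
time_s: 1.6
tcp_pos: [463.1, 90.9, 205.3]
tcp_rot: [180.0, 0.0, 27.6]
wrist_force: [0.5, -0.6, 0.1]
width: 0.532
grasp_force: 0.0
```

jog_arm:
  commands: [0, 0, 0, 0, 0, 0, 5, 0, 0, 0, 0, 0, 0, 5, 0, 0, 0, 0, 0, 0, 5]

```text
time_s: 1.98
tcp_pos: [462.5, 87.9, 205.6]
tcp_rot: [180.0, -0.0, 27.5]
wrist_force: [0.1, 0.3, -0.2]
width: 0.532
grasp_force: 0.0
```

jog_arm:
  commands: [0, 0, 0, 0.05, -0.1, 2, 5, 0, 0, 0, 0.05, -0.1, 4, 5, 0, 0, 0, 0.05, -0.1, 6, 5, 0, 0, 0, 0.05, -0.1, 7, 5, 0, 0, 0, 0.05, -0.1, 8, 5, 0, 0, 0, 0.05, -0.1, 8.6, 5, 0, 0, 0, 0.05, -0.1, 8.6, 5, 0, 0, 0, 0.05, -0.1, 8.6, 5]

```text
time_s: 2.98
tcp_pos: [462.9, 90.1, 119.8]
tcp_rot: [180.0, -0.0, 27.6]
wrist_force: [-0.1, -0.0, 0.2]
width: 0.531
grasp_force: 0.0
```

```bash
python3 - <<'E'
from workcell import arm
import cv2,numpy as np
a=arm.snapshot("top")[190:260,285:370]; b=arm.snapshot("scene")[175:245,308:393]
cv2.imwrite("pics/d.png",cv2.resize(np.hstack([a,b]),(782,322),interpolation=cv2.INTER_CUBIC))
E
```

```text
(no output)
```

View pics/d.png

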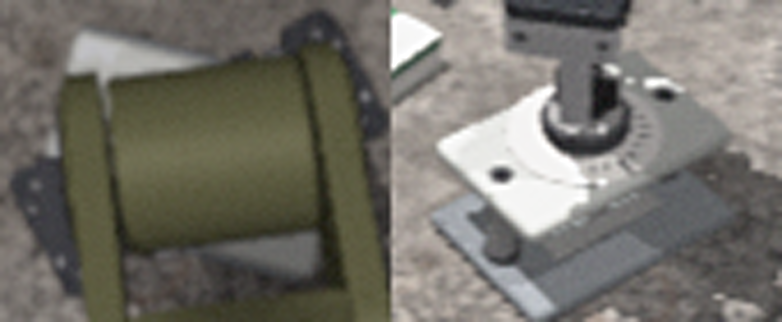

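The scene half shows the finger in front of the bar, above the ring and collar at about (580,100). I'll close on the bar.

jog_arm:
  commands: [0, 0, 0, 0, 0, 0, 2.5, 0, 0, 0, 0, 0, 0, 1.8, 0, 0, 0, 0, 0, 0, 1, 0, 0, 0, 0, 0, 0, 1, 0, 0, 0, 0, 0, 0, 1, 0, 0, 0, 0, 0, 0, 1]
  newtons: 20

```text
time_s: 3.82
tcp_pos: [463.6, 88.8, 119.5]
tcp_rot: [179.8, -0.0, 27.6]
wrist_force: [7.1, -12.0, -3.3]
width: 0.159
grasp_force: 20.0
```

```bash
python3 -c "
from workcell import arm
print(arm.state())"
```

```text
{'time_s': 3.825, 'q': array([  6.47279871,  12.71904962, 105.0731675 ,  -0.15470228,
        62.10329562,  68.97762052]), 'qvel': array([-0.05746506,  0.05400588, -0.03314959, -0.02529744, -0.06328504,
        0.05196825]), 'effort': array([ 5.74222952e+00, -4.60427570e+01, -2.99136132e+01,  2.62077034e+00,
        1.41216584e+00,  9.42305429e-03]), 'tcp_pos': array([463.64468276,  88.78752353, 119.52074415]), 'tcp_rot': array([ 1.79834801e+02, -4.83570627e-02,  2.75675052e+01]), 'wrist_force': array([  7.07083491, -11.98641342,  -3.31994398]), 'ft_torque': array([-1.90939734, -1.3083297 ,  0.01364269]), 'grasp_force': 19.995050579309464, 'width': 0.15949172226292835}
```

jog_arm:
  commands: [0, 0, 0, 0, 0.1, 0, 1, 0, 0, 4, 0, 0.1, 0, 1, 0, 0, 8, 0, 0.1, 0, 1, 0, 0, 12, 0, 0.1, 0, 1, 0, 0, 16, 0, 0.1, 0, 1, 0, 0, 20, 0, 0.1, 0, 1, 0, 0, 24, 0, 0.1, 0, 1, 0, 0, 28, 0, 0.1, 0, 1, 0, 0, 32, 0, 0.1, 0, 1, 0, 0, 36, 0, 0.1, 0, 1, 0, 0, 40, 0, 0.1, 0, 1, 0, 0, 40, 0, 0.1, 0, 1]

```text
time_s: 5.32
tcp_pos: [463.9, 87.4, 119.5]
tcp_rot: [179.8, -0.1, -12.5]
wrist_force: [4.1, -15.7, -1.5]
width: 0.16
grasp_force: 20.0
```

```bash
python3 -c "
from workcell import arm
s=arm.state();print(s['tcp_pos'],s['tcp_rot'],s['wrist_force'],s['ft_torque'])"
```

```text
[463.85569402  87.38992595 119.53599814] [ 1.79841761e+02 -1.17466041e-01 -1.24956038e+01] [  4.05343207 -15.65896092  -1.52669162] [-2.82836755 -0.93740695 -0.05577655]
```

jog_arm:
  commands: [0, 0, 1, 0, 0.05, 0, 1, 0, 0, 2, 0, 0.1, 0, 1, 0, 0, 2, 0, 0.1, 0, 1, 0, 0, 2, 0, 0.1, 0, 1]

```text
time_s: 5.82
tcp_pos: [463.8, 87.2, 119.5]
tcp_rot: [179.9, -0.1, -14.4]
wrist_force: [5.9, -8.8, -3.5]
width: 0.157
grasp_force: 20.0
```

jog_arm:
  commands: [0, 0, 0, 0, 0, 0, 2.5, 0, 0, 0, 0, 0, 0, 4, 0, 0, 0, 0, 0, 0, 9.4, 0, 0, 0, 0, 0, 0, 9.4, 0, 0, 0, 0, 0, -2, 9.4, 0, 0, 0, 0, 0, -4, 9.4, 0, 0, -10, 0, 0, -6, 9.4, 0, 0, -20, 0, 0, -8, 9.4, 0, 0, -30, 0, 0, -8, 9.4, 0, 0, -40, 0, 0, -8, 9.4, 0, 0, -40, 0, 0, -8, 9.4]

```text
time_s: 7.2
tcp_pos: [462.9, 88.2, 199.5]
tcp_rot: [-180.0, 0.0, 25.5]
wrist_force: [0.3, 0.0, -0.9]
width: 1.002
grasp_force: 0.0
```

jog_arm:
  commands: [0, 0, -8, -1, 3, 0, 9.4, 0, 0, -16, -2, 6, 0, 9.4, 0, 0, -24, -4, 10, 0, 9.4, 0, 0, -32, -6, 14, 0, 9.4, 0, 0, -40, -7, 17, 0, 9.4, 0, 0, -48, -8, 20, 0, 9.4, 0, 0, -56, -8, 20, 0, 9.4, 0, 0, -64.5, -8, 20, 0, 9.4, 0, 0, -64.5, -8, 20, 0, 9.4]

```text
time_s: 8.32
tcp_pos: [477.1, -126.8, 199.4]
tcp_rot: [-180.0, -0.0, 89.8]
wrist_force: [-0.4, 0.6, 0.5]
width: 1.001
grasp_force: 0.0
```

```bash
python3 - <<'E'
from workcell import arm
import cv2,numpy as np
t=arm.snapshot("top");s=arm.snapshot("scene")
cv2.imwrite("pics/e_full.png",t)
cv2.imwrite("pics/e.png",cv2.resize(np.hstack([t[205:245,305:350],s[175:215,325:370]]),None,fx=8.8,fy=8.8,interpolation=cv2.INTER_CUBIC))
E
```

```text
(no output)
```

View pics/e.png

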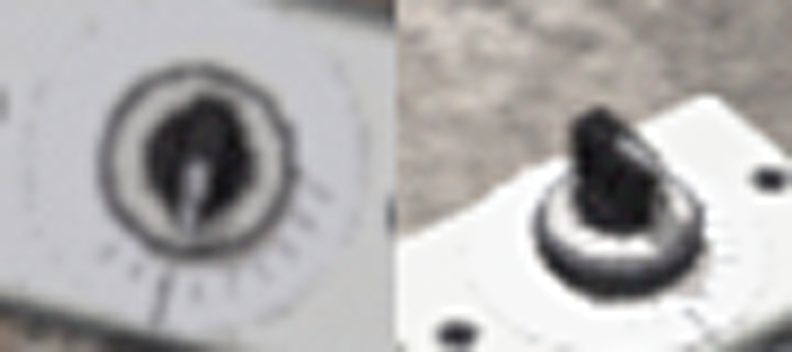

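In the top half the nose line runs (198,165) to (186,235) and the mark (170,275) to (157,325), so they nearly agree. I'll fit both numerically.

```bash
python3 - <<'E'
from h import *
import cv2
g=cv2.cvtColor(cv2.imread("pics/e_full.png"),6).astype(float)
o,d=305,205
P=lambda u,v:((u+.5)/8.8-.5+o,(v+.5)/8.8-.5+d)
def blob(x0,y0,x1,y1,w,z):
    (a,b),(c,e)=P(x0,y0),P(x1,y1);a,b,c,e=map(round,(a,b,c,e))
    yy,xx=np.mgrid[b:e+1,a:c+1];W=w(g[b:e+1,a:c+1]);W=np.clip(W,0,None)
    x,y=(W*xx).sum()/W.sum(),(W*yy).sum()/W.sum()
    C=np.cov(np.stack([xx.ravel(),yy.ravel()]),aweights=W.ravel());l,V=np.linalg.eigh(C);v=V[:,1]*np.sign(V[1,1])*3
    p0=atz(ray("top",(x-v[0],y-v[1])),z);p1=atz(ray("top",(x+v[0],y+v[1])),z);q=p1-p0
    return (x,y),atz(ray("top",(x,y)),z),np.degrees(np.arctan2(q[1],q[0]))%360,np.sqrt(l)
A=np.array([462.5,88.9])
for n,r in[("mark",blob(145,265,185,335,lambda q:170-q,90)),("bar",blob(140,88,258,240,lambda q:90-q,141)),("line",blob(172,160,215,235,lambda q:q-110,141))]:
    v=r[1][:2]-A; print(n,r,"dir from axis",np.degrees(np.arctan2(v[1],v[0]))%360)
x,y=P(140,85);print(g[round(y):round(y)+19,round(x):round(x)+14].astype(int))
E
```

```text
mark ((np.float64(322.65480427046265), np.float64(241.47864768683274)), array([413.65686064, 100.49735486,  90.        ]), np.float64(168.8083811614767), array([1.27248066, 2.50040728])) dir from axis 166.6429915344349
bar ((np.float64(327.563647878404), np.float64(222.1758496938991)), array([464.6270009 ,  88.48311052, 141.        ]), np.float64(194.82789829807254), array([3.00927505, 3.15995625])) dir from axis 348.91067455890806
line ((np.float64(326.00651465798046), np.float64(228.2671009771987)), array([449.37600109,  92.59689344, 141.        ]), np.float64(162.8731473375887), array([1.16541766, 2.95668833])) dir from axis 164.26802618880936
[[142 117 118 131 139 147 163 157 142 124 111 110 117 142]
 [101 117 153 172 173 169 160 129 120 123 135 138 126 114]
 [114 151 174 175 164 150 119  73  60  70  85 115 145 148]
 [151 175 175 154 121  95  66  42  42  37  47  82 138 173]
 [175 178 159 117  66  47  39  42  45  46  32  56 120 168]
 [178 164 119  63  41  32  33  47  49  47  40  36  81 143]
 [173 136  81  43  40  32  41  50  47  48  34  25  64 130]
 [166 108  56  46  45  28  42  46  45  48  33  18  54 116]
 [166 104  48  42  42  38  51  59  44  41  28  30  32  82]
 [166 101  46  43  34  44  75  99  75  41  28  25  35  75]
 [165 112  54  44  33  56 114 145  96  42  21  28  41  79]
 [167 121  63  40  28  64 117 147  94  28  23  32  48  82]
 [169 137  91  50  31  66 115 139  83  28  19  35  75 115]
 [178 167 136  81  40  71 109 109  63  24  29  56 111 157]
 [167 178 165 123  65  90 119  82  38  38  63 104 145 173]
 [139 169 178 156 101 104 136  83  51  76 106 142 173 178]
 [109 144 169 166 132 118 131  91  95 112 130 150 166 156]
 [116 110 140 153 150 135 128 107 115 124 133 145 130 110]
 [161 114  94 104 120 134 125 110 109 107 101 107  97 102]]
```

Pointer agrees with the mark within error: mark 166°, line 164°, gripped bar 165.6°. Now the ring, approached at yaw 90°.

jog_arm:
  commands: [0, 0, 0, 3, -0.2, 0, 9.4, 0, 0, 0, 7, -0.5, 0, 9.4, 0, 0, 0, 11, -0.8, 0, 9.4, 0, 0, 0, 15, -1.2, 0, 9.4, 0, 0, 0, 19, -1.5, 0, 9.4, 0, 0, 0, 21.5, -1.5, 0, 9.4, 0, 0, 0, 21.5, -1.5, 0, 9.4, 0, 0, 0, 21.5, -1.5, 2, 9.4, 0, 0, 0, 21.5, -1.5, 4, 9.4, 0, 0, 0, 21.5, -1.5, 5, 9.4, 0, 0, 0, 21.5, -1.5, 5, 9.4]

```text
time_s: 9.8
tcp_pos: [461.8, 87.7, 149.2]
tcp_rot: [-180.0, 0.0, 90.0]
wrist_force: [0.3, -0.4, 0.1]
width: 0.999
grasp_force: 0.0
```

jog_arm:
  commands: [0, 0, 0, 0, 0, 1.5, 9.4, 0, 0, 0, 0, 0, 3, 9.4, 0, 0, 0, 0, 0, 4, 9.4, 0, 0, 0, 0, 0, 5, 9.4, 0, 0, 0, 0, 0, 5.3, 9.4, 0, 0, 0, 0, 0, 5.3, 8, 0, 0, 0, 0, 0, 5.3, 7, 0, 0, 0, 0, 0, 5.3, 7]
  newtons: 25

```text
time_s: 10.8
tcp_pos: [462.0, 88.2, 96.8]
tcp_rot: [180.0, -0.0, 90.1]
wrist_force: [0.7, -0.6, 1.0]
width: 0.754
grasp_force: 0.0
```

jog_arm:
  commands: [0, 0, 0, 0, 0, 0, 6.2, 0, 0, 0, 0, 0, 0, 5.5, 0, 0, 0, 0, 0, 0, 5, 0, 0, 0, 0, 0, 0, 5, 0, 0, 0, 0, 0, 0, 5]
  newtons: 40

```text
time_s: 11.42
tcp_pos: [461.9, 88.2, 96.5]
tcp_rot: [180.0, -0.0, 90.1]
wrist_force: [-1.6, -0.1, 2.0]
width: 0.628
grasp_force: 40.0
```

```bash
cat > s.py <<'E'
from workcell import arm
s=arm.state();print(s['time_s'],s['tcp_pos'].round(2),s['tcp_rot'].round(2),s['wrist_force'].round(1),s['ft_torque'].round(3),'w',s['width']*94,s['grasp_force'],'q6',s['q'][5],'eff6',s['effort'][5])
E
python3 s.py
```

```text
11.425 [461.87  88.21  96.53] [180.    -0.    90.08] [-1.6 -0.1  2. ] [-0.055  0.19  -0.053] w 59.04377410233327 40.00080049037933 q6 6.270788350692247 eff6 -0.001087579657905735
```

jog_arm:
  commands: [0, 0, 4, 0, 0, 0, 5, 0, 0, 8, 0, 0, 0, 5, 0, 0, 12, 0, 0, 0, 5, 0, 0, 16, 0, 0, 0, 5, 0, 0, 20, 0, 0, 0, 5, 0, 0, 20, 0, 0, 0, 5]

```text
time_s: 12.18
tcp_pos: [462.0, 88.2, 96.5]
tcp_rot: [180.0, -0.0, 70.1]
wrist_force: [0.7, -0.1, 2.6]
width: 0.628
grasp_force: 40.0
```

```bash
python3 s.py
```

```text
12.175 [462.05  88.2   96.54] [ 1.7997e+02 -1.0000e-02  7.0110e+01] [ 0.7 -0.1  2.6] [-0.092 -0.12  -0.009] w 59.06381219978888 40.000900626182556 q6 26.24310389962808 eff6 0.8057272061705589
```

jog_arm:
  commands: [0, 0, 4, 0, 0, 0, 5, 0, 0, 8, 0, 0, 0, 5, 0, 0, 8, 0, 0, 0, 5]

```text
time_s: 12.55
tcp_pos: [462.1, 88.1, 96.5]
tcp_rot: [180.0, -0.0, 62.2]
wrist_force: [1.0, -0.7, 2.0]
width: 0.626
grasp_force: 40.0
```

```bash
python3 s.py
```

```text
12.55 [462.09  88.15  96.51] [ 1.7997e+02 -1.0000e-02  6.2180e+01] [ 1.  -0.7  2. ] [-0.293 -0.281 -0.   ] w 58.889772655995785 40.00094532966614 q6 34.16417423758042 eff6 0.7921208068728447
```

jog_arm:
  commands: [0, 0, 4, 0, 0, 0, 5, 0, 0, 8, 0, 0, 0, 5, 0, 0, 8, 0, 0, 0, 5]

```text
time_s: 12.92
tcp_pos: [462.2, 88.1, 96.5]
tcp_rot: [180.0, -0.0, 54.2]
wrist_force: [1.8, -2.4, 0.0]
width: 0.633
grasp_force: 40.0
```

```bash
python3 s.py
```

```text
12.925 [462.16  88.1   96.55] [ 1.7996e+02 -2.0000e-02  5.4230e+01] [ 1.8 -2.4  0. ] [-0.355 -0.537 -0.008] w 59.4712109683168 40.00064313411713 q6 42.12044130272532 eff6 0.78544607385993
```

Still free. Go on in steps of 8° twice per look.

jog_arm:
  commands: [0, 0, 4, 0, 0, 0, 5, 0, 0, 8, 0, 0, 0, 5, 0, 0, 8, 0, 0, 0, 5]

```text
time_s: 13.3
tcp_pos: [462.2, 88.1, 96.6]
tcp_rot: [180.0, -0.0, 46.2]
wrist_force: [4.4, -2.8, 1.1]
width: 0.63
grasp_force: 40.0
```

```bash
python3 s.py
```

```text
13.3 [462.19  88.06  96.55] [ 1.7996e+02 -2.0000e-02  4.6250e+01] [ 4.4 -2.8  1.1] [-0.577 -0.741  0.079] w 59.18564333306792 40.00061094760895 q6 50.09774483076396 eff6 0.782465972006321
```

jog_arm:
  commands: [0, 0, 4, 0, 0, 0, 5, 0, 0, 8, 0, 0, 0, 5, 0, 0, 8, 0, 0, 0, 5]

```text
time_s: 13.68
tcp_pos: [462.2, 88.0, 96.6]
tcp_rot: [180.0, -0.0, 38.3]
wrist_force: [4.5, -3.7, 0.7]
width: 0.63
grasp_force: 40.0
```

```bash
python3 s.py
```

```text
13.675 [462.24  88.03  96.56] [ 1.7995e+02 -3.0000e-02  3.8260e+01] [ 4.5 -3.7  0.7] [-0.674 -0.834  0.309] w 59.24112091698478 40.000500082969666 q6 58.08994613560195 eff6 0.8816508762538433
```

jog_arm:
  commands: [0, 0, 3, 0, 0, 0, 5, 0, 0, 6, 0, 0, 0, 5, 0, 0, 6, 0, 0, 0, 5]
  newtons: 50

```text
time_s: 14.05
tcp_pos: [462.3, 88.0, 96.6]
tcp_rot: [179.9, -0.0, 32.3]
wrist_force: [4.6, -3.7, 0.1]
width: 0.63
grasp_force: 50.0
```

```bash
python3 s.py
```

```text
14.05 [462.28  87.98  96.56] [ 1.7994e+02 -3.0000e-02  3.2280e+01] [ 4.6 -3.7  0.1] [-0.765 -0.953  0.29 ] w 59.18555112321307 50.0003045797348 q6 64.07466457752831 eff6 0.7626742869615555
```

jog_arm:
  commands: [0, 0, 2, 0, 0, 0, 5, 0, 0, 4, 0, 0, 0, 5, 0, 0, 4, 0, 0, 0, 5]

```text
time_s: 14.42
tcp_pos: [462.3, 87.9, 96.6]
tcp_rot: [179.9, -0.0, 28.3]
wrist_force: [4.1, -5.0, 0.5]
width: 0.627
grasp_force: 50.0
```

```bash
python3 s.py
```

```text
14.425 [462.29  87.92  96.58] [ 1.7994e+02 -4.0000e-02  2.8300e+01] [ 4.1 -5.   0.5] [-0.858 -0.923  0.339] w 58.98499513339382 50.000179409980774 q6 68.0562801752884 eff6 0.6527761928737164
```

jog_arm:
  commands: [0, 0, 2, 0, 0, 0, 5, 0, 0, 4, 0, 0, 0, 5, 0, 0, 4, 0, 0, 0, 5]

```text
time_s: 14.8
tcp_pos: [462.3, 87.9, 96.5]
tcp_rot: [179.9, -0.0, 24.3]
wrist_force: [4.6, -4.4, -0.5]
width: 0.631
grasp_force: 50.0
```

```bash
python3 s.py
```

```text
14.8 [462.31  87.9   96.55] [ 1.7994e+02 -4.0000e-02  2.4300e+01] [ 4.6 -4.4 -0.5] [-0.933 -0.913  0.431] w 59.29971469789876 50.00028848648071 q6 72.05479218397672 eff6 0.6921571120619774
```

jog_arm:
  commands: [0, 0, 0, 0, 0, 0, 5]

```text
time_s: 14.92
tcp_pos: [462.3, 87.9, 96.6]
tcp_rot: [179.9, -0.0, 24.3]
wrist_force: [4.5, -4.2, 0.1]
width: 0.632
grasp_force: 50.0
```

```bash
python3 s.py
```

```text
14.925 [462.3   87.91  96.57] [ 1.7994e+02 -4.0000e-02  2.4340e+01] [ 4.5 -4.2  0.1] [-0.909 -0.938  0.396] w 59.361143319425004 49.999988079071045 q6 72.02346701020228 eff6 0.3950193431228399
```

jog_arm:
  commands: [0, 0, 3, 0, 0, 0, 5, 0, 0, 6, 0, 0, 0, 5, 0, 0, 8, 0, 0, 0, 5, 0, 0, 8, 0, 0, 0, 5, 0, 0, 8, 0, 0, 0, 5]

```text
time_s: 15.55
tcp_pos: [462.3, 87.8, 96.6]
tcp_rot: [179.9, -0.0, 16.3]
wrist_force: [4.8, -4.4, 0.9]
width: 0.628
grasp_force: 50.0
```

```bash
python3 s.py
```

```text
15.55 [462.3   87.84  96.56] [ 1.7994e+02 -5.0000e-02  1.6340e+01] [ 4.8 -4.4  0.9] [-0.953 -0.998  0.473] w 59.04463448809595 49.999993443489075 q6 80.02068755797741 eff6 0.4774867929518223
```

jog_arm:
  commands: [0, 0, 0, 0, 0, 0, 5]

```text
time_s: 15.68
tcp_pos: [462.3, 87.8, 96.6]
tcp_rot: [179.9, -0.0, 16.3]
wrist_force: [4.3, -5.0, 0.4]
width: 0.632
grasp_force: 50.0
```

```bash
python3 s.py
```

```text
15.675 [462.33  87.82  96.56] [ 1.7993e+02 -5.0000e-02  1.6340e+01] [ 4.3 -5.   0.4] [-0.995 -0.914  0.46 ] w 59.42963058904161 49.999873638153076 q6 80.01946090380628 eff6 0.46666975133121014
```

jog_arm:
  commands: [0, 0, 3, 0, 0, 0, 5, 0, 0, 5, 0, 0, 0, 5, 0, 0, 5, 0, 0, 0, 5, 0, 0, 5, 0, 0, 0, 5, 0, 0, 5, 0, 0, 0, 5]

```text
time_s: 16.3
tcp_pos: [462.3, 87.8, 96.6]
tcp_rot: [179.9, -0.0, 11.3]
wrist_force: [5.0, -4.6, -0.3]
width: 0.629
grasp_force: 50.0
```

```bash
python3 s.py
```

```text
16.3 [462.3   87.77  96.55] [ 1.7994e+02 -5.0000e-02  1.1340e+01] [ 5.  -4.6 -0.3] [-1.043 -0.992  0.554] w 59.16790303401241 49.99997913837433 q6 85.0165676515426 eff6 0.519997738301754
```

jog_arm:
  commands: [0, 0, 0, 0, 0, 0, 7, 0, 0, 0, 0, 0, 0, 9, 0, 0, 0, 0, 0, 0, 9.4, 0, 0, 0, 0, 0, 0, 9.4, 0, 0, 0, 0, 0, -2, 9.4, 0, 0, 0, 0, 0, -5, 9.4, 0, 0, 0, 0, 0, -8, 9.4, 0, 0, 0, 0, 0, -11, 9.4, 0, 0, 0, 0, 4, -11, 9.4, 0, 0, 0, 0, 9, -11, 9.4, 0, 0, 0, 0, 14, -11, 9.4, 0, 0, 0, 0, 20, -11, 9.4]

```text
time_s: 17.8
tcp_pos: [500.4, -109.4, 206.6]
tcp_rot: [-180.0, -0.0, 11.1]
wrist_force: [0.8, 0.2, 0.1]
width: 1.001
grasp_force: 0.0
```

jog_arm:
  commands: [0, 0, 0, 0, 2, 0, 9.4, 0, 0, 0, 0, 2, 0, 9.4, 0, 0, 0, 0, 2, 0, 9.4]

```text
time_s: 18.18
tcp_pos: [504.0, -126.5, 206.4]
tcp_rot: [-180.0, 0.0, 11.1]
wrist_force: [0.1, 0.2, -0.6]
width: 1.0
grasp_force: 0.0
```

```bash
python3 - <<'E'
from workcell import arm
import cv2
t=arm.snapshot("top")
cv2.imwrite("pics/f.png",cv2.resize(t[200:250,300:355],None,fx=10,fy=10,interpolation=cv2.INTER_CUBIC))
E
```

```text
(no output)
```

View pics/f.png

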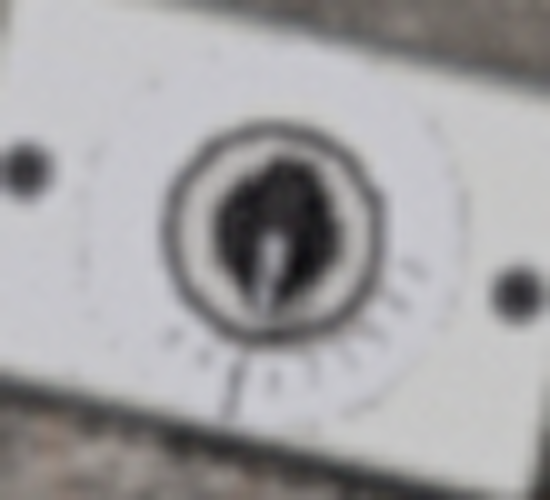

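The nose line, (278,235) to (262,312), lies parallel to the mark, (245,360) to (232,418), within about 1°. I'm handing in.

```bash
python3 -c "
from workcell import arm
print(arm.job_done())"
```

```text
the job is handed in; nothing more can be done
None
```

The job is handed in, with no verdict returned: the pointer stands on the long mark to within about 1° by the last picture, the lock ring was tightened to about 0.53 N m, and the gripper is clear of the press; the things lying round it were not rechecked in a picture.

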